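# Stand a cover plate on edge in the filing clamp and lock it

### The arm

A 6-joint arm with a two-finger parallel gripper is mounted at the origin on a cart in front of the work surface, level with it; the furniture and walls round the work are solid. World frame = base frame: x ahead of the robot, y to its left, z up, the work surface at z = 0. Lengths are in m, angles in rad, forces in N, time in s.
With the tool pointing down it reaches from about 0.4 to 0.825 m from the base axis. Payload 7 kg.
Tool frame: the origin (TCP) lies midway between the tips of the shut fingers; the grasp point (between the pads) lies 19 mm behind it (manip.tcp_to_grasp is the distance from the TCP to the grasp point, in m); z points along the fingers, y is the line along which they close (so a half turn about z gives the same grasp; the last joint's range is limited). The gripper opens to 88 mm and grips with 3 to 60 N. Pads are 19 mm wide; open, the fingers measure 130 mm over their backs; the gripper's body (78 mm by 193 mm) begins 47 mm behind the grasp point.
Start: joints at [1.498, 0.359, 0.012, 0, -1.224, -0.288], TCP at [0.238, 0.632, 0.227] pointing down, gripper open.
Joint ranges: [-3.07, 3.07], [-1.43, 2.12], [-1.02, 1.25], [-3.03, 1.67], [-3.05, -0], [-3.03, 3.03]. Speed limits (rad/s): [2.39, 2.39, 3.01, 3.14, 3.14, 3.14].

### API

Orientations are given as [roll, pitch, yaw] about the fixed x, y, z axes, in that order (R = Rz(yaw) Ry(pitch) Rx(roll)).
In Python, from workcell import readout, read_camera, get_calibration, manip gives the robot as it stands.
- The arm moves only by the shell command python3 -m handwheel 'ROWS' [OPENING]. ROWS is JSON, a list of rows, each an object with "delta_pos": the shift along the tool's x, y, z in m, a list of three; "twist": the turn, a rotation vector about the tool's x, y, z in rad, a list of three. In form: [{"delta_pos": [tx, ty, tz], "twist": [wx, wy, wz]}, ...]. A call has 1 to 5 rows; each row is the pose to reach, as a shift and turn from the pose commanded when the call began, along the tool's axes at that moment; what a row does not reach only later rows make up. A row lasts 1/8 s, in which the tool goes at most 62.5 mm and 10.7 degrees, less where a joint would pass 70% of its speed; a pose out of reach is approached as far as the arm can. A call with a gripper value outside its range is refused whole. OPENING is the closure, from 0 (fully open) to 1 (shut), set as the call begins (- or left out, the last holds). The fingers move at their own pace and stop on an object; the grip force is fixed at half the most. Time passes only in rows, so rows that repeat a pose let the fingers close. It gives the time, the measured TCP pose, the force, the opening and the grip force at its end, in the units of the state.
- readout.get_state(): the state, without advancing time (a new reading comes with each control period).
- read_camera(name): name is "side" or "top" or "wrist"; returns the picture (400x640x3 uint8, red, green, blue); there is no depth.
- get_calibration(name): a dict with "fx", "fy", "cx", "cy" (pixels), "xyz" and "orientation" of the camera in the world. Camera axes: x right, y up, looking along -z (the intrinsics and any distortion apply to the point x, -y, -z); pixel columns grow to the right and rows downward; lengths in m; the calibration is good to about 2 mm. A picture is of the moment at which its call begins: read the wrist's pose just before it. get_calibration takes no time and is no camera call; for the wrist camera it gives the pose at the moment of the call.
- manip.close_job(): hands the job in; it is judged then, once.
The state is a dict: "t": time; "joint_pos": joint angles; "qvel": joint speeds; "tau": joint torques, N m; "tool_pos": TCP position; "orientation": TCP orientation; "contact_force": force on the tool from outside, world axes, zero at the start; "ft_torque": the same for the moment, N m; "gripper_width": finger opening in m; "grip_force": force on a finger pad.
Only numpy, scipy, OpenCV 4.12 (cv2) and the standard library are available. Lean on these libraries where they do the work, as an engineer would, in place of code of your own. Each camera call takes 0.05 s, during which the arm holds its last target. There are 200 camera calls.

### The job

Take the flat cover plate off the wooden block and stand it upright on one of its short ends on the bed of the blue edge clamp, against the fixed fence, and let go of it there. Then slide the grey jaw up until it holds the plate snugly against the fence, and only then flip the red-knobbed cam lever fully down to lock the jaw. Leave the other parts on the counter where they are.

Things in the scene. Friction and masses are not known exactly. Their poses are not given: they have to be found in the camera images.
- cover_plate: flat aluminium cover plate with a ribbed dark panel on its upper face, 120 (its x) x 56 (its y) x 14 (its z) mm, about 0.2 kg, loose; origin at the centre of its 120x56 underside; the ends are alike, either may be the lower one. It starts lying flat on the wooden block, face up
- plate_centre (a point): centre of the cover plate, 7 mm above its underside; axes as the plate
- bench_block: fixed wooden block under the plate, 90 (x) x 36 (y) x 24 (z, height) mm, narrower than the plate; origin at the centre of its underside on the counter; the plate lies roughly along it
- edge_clamp: blue edge clamp fixed to the counter: bed 190 (x) x 84 (y) x 12 mm thick, origin at the centre of its underside; its x points from the jaw to the fence. The fixed fence stands across the bed: its face is at x = +70 mm, it is 18 mm thick, 70 mm wide (y) and its top is 58 mm above the counter
- fence_foot (a point): middle of the line where the fence face meets the bed's top, 12 mm above the counter; axes as the edge clamp: the plate shall stand on the bed on the -x side of it, its broad face to the fence
- clamp_jaw (a joint): slide of the grey jaw towards the fence, m: the gap between jaw and fence is 0.075 minus this value (range 0 to 0.070); it moves with about 5 N of friction while the lever is up. The jaw carriage is 70 mm long; its front wall is 18 mm thick, 58 wide and reaches 57 mm above the counter, the rest 54 mm wide and reaches 33 mm
- jaw_face (a point): centre of the jaw's front face (towards the fence), 34 mm above the counter; moves with the jaw; axes as the edge clamp
- jaw_back (a point): centre of the jaw carriage's rear face, 23 mm above the counter, 70 mm behind the jaw's face: push here towards the fence; axes as the edge clamp
- clamp_lever (a joint): cam lever on the jaw carriage, rad: 0 stands straight up (jaw free), it flips away from the fence (towards the clamp's -x) and down; 1.5 is level, fully down (jaw locked); stays where it is left; it takes about 0.15 N m (3 N at the knob)
- lever_hinge (a point): lever's hinge axis (along the clamp's y), 50 mm behind the jaw's face and 38 mm above the counter
- lever_knob (a point): centre of the red ball knob, 18 mm in diameter, 46 mm from the hinge; the lever is a 9 mm round steel bar
- carburettor: light metal carburettor, 69x78x74 mm, bystander; origin at the centre of its underside
- trimmer_spool: orange and black line spool lying flat, 90x90x36 mm, bystander; origin at the centre of its underside
- oil_filter_b: orange oil filter can, 75 mm across and 87 mm high, bystander; origin at the centre of its underside
- spark_plug_a: spark plug lying on the counter, 80x24x21 mm, bystander; origin at the centre of its underside

How it is judged:
On the way, in this order (a step that is already met when the one before it is completed fails the run):
1. the plate stands upright on a short end on the clamp's bed, between jaw and fence, with no finger touching it and the lever still up (angle between the x axis of cover_plate and the z axis of edge_clamp, either way round below 0.15 rad and angle between the z axis of cover_plate and the x axis of edge_clamp, either way round below 0.25 rad and z of cover_plate in the frame of fence_foot between 0.055 and 0.066 m and x of cover_plate in the frame of fence_foot between -0.05 and 0.003 m and linear speed of cover_plate below 0.15 m/s and contact force between each of the arm, the fingers and cover_plate below 0.1 N and value of joint clamp_lever below 0.5 rad), for 0.2 s.
2. the jaw is slid home against the upright plate, which is against the fence (gap under 16.5 mm), while the lever is still up (under 0.7 rad) (value of joint clamp_jaw above 0.0585 m and value of joint clamp_lever below 0.7 rad and angle between the x axis of cover_plate and the z axis of edge_clamp, either way round below 0.1 rad), for 0.1 s.
At the end, for the whole second after the job is handed in: plate at rest on a short end on the bed (upright within 0.07 rad, foot within 4 mm of the bed, within 22 mm of the fence's middle), its broad face square within 0.1 rad and within 4 mm of the fence, jaw home on it (gap under 16.5 mm), lever down past 1.25 rad (angle between the x axis of cover_plate and the z axis of edge_clamp, either way round below 0.07 rad and angle between the z axis of cover_plate and the x axis of edge_clamp, either way round below 0.1 rad and z of plate_centre in the frame of fence_foot between 0.056 and 0.064 m and x of plate_centre in the frame of fence_foot between -0.011 and -0.003 m and y of plate_centre in the frame of fence_foot between -0.022 and 0.022 m and value of joint clamp_jaw above 0.0585 m and value of joint clamp_lever above 1.25 rad and linear speed of cover_plate below 0.02 m/s); the robot touches nothing.
It fails at once if a bystander is moved by more than 30 mm (distance of any of carburettor, trimmer_spool, oil_filter_b, spark_plug_a from where it was at the start of the episode above 0.03 m).
It also fails if it takes over 66 s, if anything falls off the work surface, if the arm or the gripper's body presses on something with over 40 N, if the wrist force passes 120 N, or if a joint passes its speed limit or range.

## Working session

There is one attempt and no reset: what is moved stays moved. The work goes in short steps, Python scripts to look and compute and a shell command to move; the robot and the scene stay as the last step left them, time stands still between calls to the robot, and variables do not carry over. Pictures are saved under pics/ and viewed, at most 13 in all, crops included, and the job is handed in when it is done.

```bash
mkdir -p pics; ls; python3 - <<'E'
from workcell import readout, read_camera, get_calibration, manip
import cv2
s=readout.get_state();print(s)
for n in("side","top","wrist"):
    c=get_calibration(n);print(n,c)
    cv2.imwrite(f"pics/{n}0.png",read_camera(n)[:,:,::-1])
E
```

```text
pics
{'t': 0.0, 'joint_pos': array([ 1.49811057e+00,  3.59364874e-01,  1.10846000e-02, -3.66407826e-04,
       -1.22408166e+00, -2.88099233e-01]), 'qvel': array([ 3.84657406e-04,  2.16718313e-05,  1.35466416e-04, -4.75528809e-04,
        1.55109446e-03, -3.21275311e-04]), 'tau': array([ 9.36799697e-04, -5.82712841e+01,  2.93050790e+01,  6.99706122e+00,
        7.13090019e-03, -1.48838835e-04]), 'tool_pos': array([0.23812961, 0.6310936 , 0.22564518]), 'orientation': array([ 3.13999369e+00, -1.14628575e-04, -3.60909673e-01]), 'contact_force': array([ 0.41684951,  0.17026226, -0.07976181]), 'ft_torque': array([-0.01904008, -0.02212279,  0.01793844]), 'grip_force': 0.0, 'gripper_width': 0.08757771161879385}
side {'fx': 461.47345889125074, 'fy': 461.47345889125074, 'cx': 316.20224720518144, 'cy': 205.9762453979887, 'xyz': array([0.55463475, 1.08117994, 0.83149739]), 'orientation': array([ 0.98804132,  0.00772382, -3.12299565])}
top {'fx': 363.6928907825672, 'fy': 363.6928907825672, 'cx': 320.65176947901307, 'cy': 196.55514676307774, 'xyz': array([ 0.37805248, -0.01221178,  1.09460222]), 'orientation': array([ 0.20519223, -0.00377428, -1.51805941])}
wrist {'fx': 353.69462197558715, 'fy': 353.69462197558715, 'cx': 314.1848692753602, 'cy': 202.87457300590992, 'xyz': array([0.29989694, 0.60836062, 0.38467514]), 'orientation': array([-2.47322978e-01, -1.53597004e-03, -1.93190443e+00])}
```

View pics/top0.png

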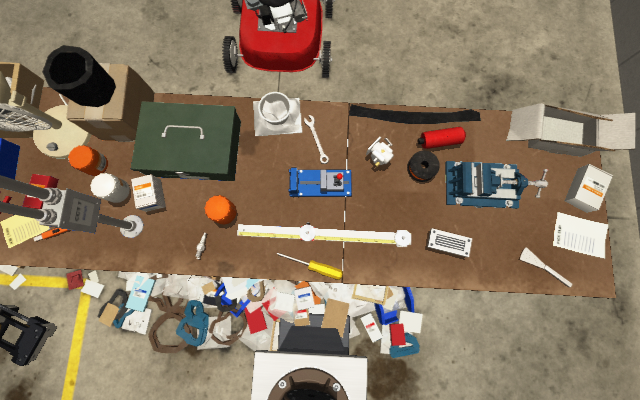

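View pics/side0.png

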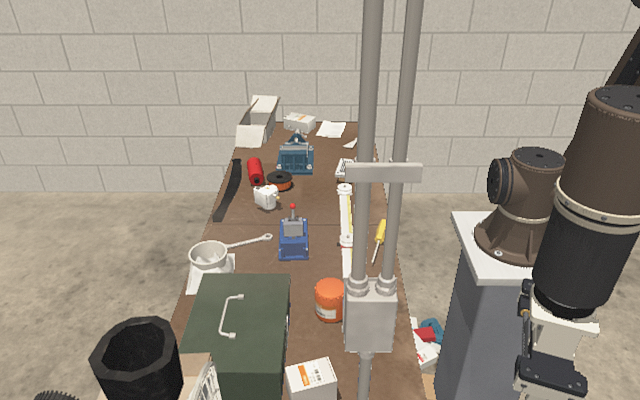

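The top view shows the clamp at about (320,182), with the fence on the left (+y) and the red knob at about (338,177). The plate is at about (450,242). The side view shows the clamp at about (293,235), while the plate is partly hidden behind the arm. I'll enlarge both areas of the top view.

```bash
cat > h.py <<'E'
import numpy as np, cv2
from scipy.spatial.transform import Rotation as R
def ray(c,u,v):
    d=np.array([(u-c['cx'])/c['fx'],-(v-c['cy'])/c['fy'],-1.])
    return np.array(c['xyz']),R.from_euler('xyz',c['orientation']).apply(d)
def onz(c,u,v,z):
    p,d=ray(c,u,v); return p+d*(z-p[2])/d[2]
def tri(obs):
    A=np.zeros((3,3));b=np.zeros(3)
    for c,u,v in obs:
        p,d=ray(c,u,v);d=d/np.linalg.norm(d);M=np.eye(3)-np.outer(d,d);A+=M;b+=M@p
    x=np.linalg.solve(A,b)
    return x
def proj(c,p):
    q=R.from_euler('xyz',c['orientation']).inv().apply(np.array(p)-c['xyz'])
    return c['cx']+c['fx']*q[0]/-q[2], c['cy']-c['fy']*q[1]/-q[2]
E
python3 - <<'E'
import cv2,numpy as np
from h import *
from workcell import get_calibration
i=cv2.imread('pics/top0.png')
a=cv2.resize(i[160:205,280:360],None,fx=7,fy=7,interpolation=cv2.INTER_CUBIC)
b=cv2.resize(i[222:262,415:485],None,fx=7,fy=7,interpolation=cv2.INTER_CUBIC)
o=np.zeros((a.shape[0]+b.shape[0],560,3),np.uint8);o[:a.shape[0],:a.shape[1]]=a;o[a.shape[0]:,:b.shape[1]]=b
cv2.imwrite('pics/c1.png',o)
c=get_calibration('top')
for n,u,v,z in(("plate",450,242,.038),("knob",338,177,.084),("clampL",290,182,.012),("clampR",352,182,.012),("carb",380,152,.03),("spool",423,165,.03),("can",220,209,.08)):print(n,onz(c,u,v,z).round(3))
E
```

```text
plate [ 0.484 -0.386  0.038]
knob [ 0.648 -0.052  0.084]
clampL [0.644 0.092 0.012]
clampR [ 0.654 -0.098  0.012]
carb [ 0.749 -0.179  0.03 ]
spool [ 0.714 -0.311  0.03 ]
can [0.538 0.277 0.08 ]
```

View pics/c1.png

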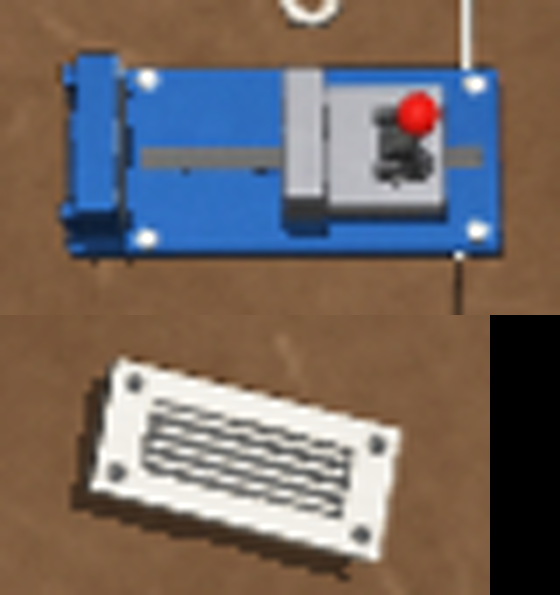

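The crop shows the clamp bed lying almost along world y, with the knob at about (339.5,176). The plate's corners are at (431.9,228.4), (472.1,238.4), (469,257) and (427.9,246.7). I'll move to look down on the clamp first, since it's on the way.

```bash
cat >> h.py <<'E'
def go(pos,Rt,s=None):
    "print shift and turn, tool axes, from the state to a target TCP pose"
    from workcell import readout
    s=s or readout.get_state(); R0=R.from_euler('xyz',s['orientation'])
    d=R0.inv().apply(np.array(pos)-s['tool_pos']); w=(R0.inv()*Rt).as_rotvec()
    print('shift',d.round(4),'twist',w.round(3),'|d|',np.linalg.norm(d).round(3),'deg',np.degrees(np.linalg.norm(w)).round(1))
def rpy(*a): return R.from_euler('xyz',a)
E
python3 - <<'E'
from h import *
from workcell import get_calibration
c=get_calibration('top')
P=np.array([onz(c,u,v,.038) for u,v in((431.9,228.4),(472.1,238.4),(469,257),(427.9,246.7))]);print(P.round(3),P.mean(0))
d=P[1]+P[2]-P[0]-P[3];print(np.degrees(np.arctan2(d[1],d[0])))
go((.238,.631,.34),rpy(np.pi,0,-.361))
go((.5,.42,.34),rpy(np.pi,0,-.86))
go((.62,.02,.34),rpy(np.pi,0,-np.pi/2))
E
```

```text
[[ 0.52  -0.334  0.038]
 [ 0.497 -0.45   0.038]
 [ 0.444 -0.439  0.038]
 [ 0.467 -0.322  0.038]] [ 0.48205117 -0.38625639  0.038     ]
-101.14428839863065
shift [-1.000e-04  4.000e-04 -1.142e-01] twist [ 0.001 -0.     0.   ] |d| 0.114 deg 0.1
shift [ 0.3195  0.1053 -0.114 ] twist [ 0.001 -0.     0.499] |d| 0.355 deg 28.6
shift [ 0.573   0.4371 -0.1135] twist [ 1.00e-03 -1.00e-03  1.21e+00] |d| 0.73 deg 69.3
```

```bash
python3 -m handwheel '[{"delta_pos":[0,0,-0.06],"twist":[0,0,0]},{"delta_pos":[0.03,0.01,-0.11],"twist":[0,0,0.1]},{"delta_pos":[0.09,0.03,-0.114],"twist":[0,0,0.2]},{"delta_pos":[0.15,0.05,-0.114],"twist":[0,0,0.3]},{"delta_pos":[0.2,0.07,-0.114],"twist":[0,0,0.4]}]'
python3 -c "
from h import *
go((.55,.32,.34),rpy(np.pi,0,-1.1)); go((.62,.02,.34),rpy(np.pi,0,-np.pi/2))"
```

```text
t: 0.78
tool_pos: [0.402, 0.4939, 0.3405]
orientation: [3.141, 0.0, -0.764]
contact_force: [0.6, 0.6, 0.8]
gripper_width: 0.0876
grip_force: 0.0
shift [0.2272 0.0231 0.0004] twist [0.    0.    0.336] |d| 0.228 deg 19.2
shift [0.4853 0.1913 0.0005] twist [ 0.    -0.     0.807] |d| 0.522 deg 46.2
```

```bash
python3 -m handwheel '[{"delta_pos":[0.057,0.006,0],"twist":[0,0,0.09]},{"delta_pos":[0.114,0.012,0],"twist":[0,0,0.18]},{"delta_pos":[0.17,0.02,0],"twist":[0,0,0.27]},{"delta_pos":[0.227,0.04,0],"twist":[0,0,0.4]},{"delta_pos":[0.28,0.065,0],"twist":[0,0,0.5]}]'
python3 -c "
from h import *
go((.62,.02,.34),rpy(np.pi,0,-np.pi/2))"
```

```text
t: 1.4
tool_pos: [0.5594, 0.2534, 0.34]
orientation: [3.141, -0.0, -1.265]
contact_force: [0.8, 0.3, 0.6]
gripper_width: 0.0877
grip_force: 0.0
shift [2.409e-01 1.260e-02 1.000e-04] twist [ 0.001 -0.     0.306] |d| 0.241 deg 17.5
```

```bash
python3 -m handwheel '[{"delta_pos":[0.06,0.003,0],"twist":[0,0,0.1]},{"delta_pos":[0.12,0.006,0],"twist":[0,0,0.2]},{"delta_pos":[0.18,0.01,0],"twist":[0,0,0.306]},{"delta_pos":[0.24,0.013,0],"twist":[0,0,0.306]},{"delta_pos":[0.24,0.013,0],"twist":[0,0,0.306]}]'
python3 - <<'E'
from h import *
from workcell import *
import json
c=get_calibration('wrist');i=read_camera('wrist')[:,:,::-1];cv2.imwrite('pics/w1.png',i)
json.dump({k:np.array(v).tolist() for k,v in c.items()},open('w1.json','w'))
print(c['xyz'],[np.round(proj(c,p)) for p in((.65,.09,.012),(.65,-.1,.012))],readout.get_state()['joint_pos'])
go((.54,-.28,.34),rpy(np.pi,0,-1.765))
E
```

```text
t: 2.02
tool_pos: [0.6198, 0.0189, 0.34]
orientation: [3.141, -0.001, -1.572]
contact_force: [-0.2, 0.9, -0.1]
gripper_width: 0.0875
grip_force: 0.0
[ 0.62014913 -0.04647388  0.49897921] [array([293., 212.]), array([291.,  71.])] [ 3.47824878e-01  2.19974641e-01  7.31859064e-02 -1.39075888e-04
 -1.42494261e+00 -3.47333714e-01]
shift [3.006e-01 7.970e-02 2.000e-04] twist [ 0.001 -0.     0.195] |d| 0.311 deg 11.2
```

View pics/w1.png

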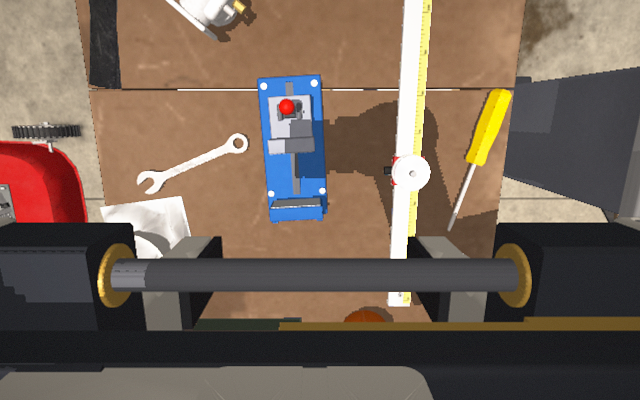

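The wrist view shows the clamp from (258,76) to (326,222), the knob at (287,107), and the fence at the bottom at about y=200-215. I'll enlarge the crop.

```bash
python3 -c "
import cv2
i=cv2.imread('pics/w1.png')
cv2.imwrite('pics/c2.png',cv2.resize(i[66:230,240:345],None,fx=3.65,fy=3.65,interpolation=cv2.INTER_CUBIC))"
python3 -m handwheel '[{"delta_pos":[0.06,0.016,0],"twist":[0,0,0.04]},{"delta_pos":[0.12,0.032,0],"twist":[0,0,0.08]},{"delta_pos":[0.18,0.048,0],"twist":[0,0,0.12]},{"delta_pos":[0.24,0.064,0],"twist":[0,0,0.16]},{"delta_pos":[0.30,0.08,0],"twist":[0,0,0.195]}]'
python3 - <<'E'
from h import *
from workcell import *
import json
print(readout.get_state()['joint_pos'].round(2))
c=get_calibration('wrist')
print(np.round(proj(c,(.482,-.386,.038))))
E
```

```text
t: 2.7
tool_pos: [0.5405, -0.2779, 0.3407]
orientation: [-3.141, 0.0, -1.761]
contact_force: [0.8, -0.4, 1.1]
gripper_width: 0.0876
grip_force: 0.0
[-0.15  0.2   0.05 -0.   -1.42 -0.04]
[345.  70.]
```

View pics/c2.png

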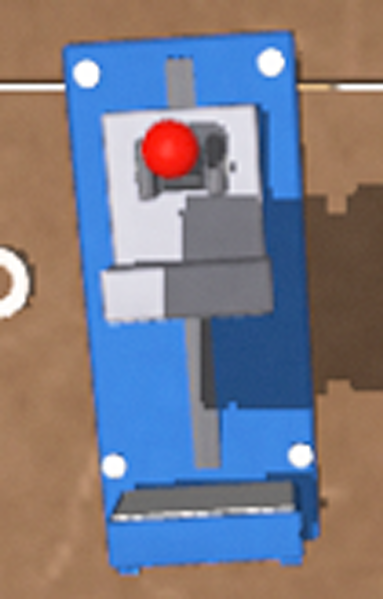

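The crop shows the bolts at (86,74), (271,62), (114,466) and (301,456), the fence face foot line from (127,489) to (295,482), and the fence face top edge from (111,519) to (299,510). The knob is at (170,150). I'll triangulate these points against the top view.

```bash
python3 - <<'E'
from h import *
from workcell import *
import json
w=json.load(open('w1.json'));t=get_calibration('top')
W=lambda u,v:(w,240+u/3.65,66+v/3.65)
T=lambda u,v:(t,280+u/7,160+v/7)
# bolts: match w (left=+x world)
prs=[((86,74),(474,84)),((271,62),(478,230)),((114,466),(147,78)),((301,456),(147,238)),((170,150),(418,114)),((111,519),(124,58)),((299,510),(122,208)),((102,318),(283,70)),((272,312),(283,212)),((104,115),(444,86)),((66,44),(500,68)),((293,31),(500,255))]
for n,(a,b) in zip("bolt1 bolt2 bolt3 bolt4 knob fTopL fTopR jawL jawR jbackL bedL bedR".split(),prs):
    print(n,tri([W(*a),T(*b)]).round(4),'w@.012',onz(*W(*a),.012).round(4)[:2],'t@.012',onz(*T(*b),.012).round(4)[:2])
for n,a,z in(("footL",(127,489),.012),("footR",(295,482),.012),("ftL",(111,519),.058),("ftR",(299,510),.058),("knob",(170,150),.084),("jL",(102,318),.057),("jR",(272,312),.057)):print(n,onz(*W(*a),z).round(4))
c=get_calibration('wrist');cv2.imwrite('pics/w2.png',read_camera('wrist')[:,:,::-1])
json.dump({k:np.array(v).tolist() for k,v in c.items()},open('w2.json','w'))
i=cv2.imread('pics/w2.png');cv2.imwrite('pics/c3.png',cv2.resize(i[20:140,260:420],None,fx=4.5,fy=4.5,interpolation=cv2.INTER_CUBIC))
E
```

```text
bolt1 [ 0.6875 -0.0831  0.0029] w@.012 [ 0.6862 -0.0813] t@.012 [ 0.685  -0.0837]
bolt2 [ 0.6198 -0.0869  0.0092] w@.012 [ 0.6198 -0.0854] t@.012 [ 0.6193 -0.0879]
bolt3 [0.679  0.0607 0.0184] w@.012 [0.6806 0.0629] t@.012 [0.68   0.0603]
bolt4 [0.6077 0.0566 0.0174] w@.012 [0.6083 0.059 ] t@.012 [0.608  0.0557]
knob [ 0.6511 -0.0551  0.0829] w@.012 [ 0.6566 -0.055 ] t@.012 [ 0.67   -0.0596]
fTopL [0.6739 0.0678 0.0682] w@.012 [0.6824 0.0841] t@.012 [0.6886 0.0711]
fTopR [0.6093 0.0647 0.0677] w@.012 [0.609  0.0806] t@.012 [0.6208 0.0675]
jawL [0.6785 0.0014 0.0438] w@.012 [0.6834 0.0059] t@.012 [0.6869 0.0007]
jawR [ 0.6186 -0.0007  0.0345] w@.012 [0.6195 0.0038] t@.012 [ 0.6227 -0.0027]
jbackL [ 0.6775 -0.0678  0.0332] w@.012 [ 0.6802 -0.0672] t@.012 [ 0.6834 -0.0705]
bedL [ 0.6938 -0.0935  0.0083] w@.012 [ 0.693  -0.0916] t@.012 [ 0.6929 -0.0949]
bedR [ 0.6117 -0.0982 -0.0029] w@.012 [ 0.6119 -0.0959] t@.012 [ 0.6087 -0.0979]
footL [0.6758 0.0721 0.012 ]
footR [0.6106 0.0694 0.012 ]
ftL [0.6765 0.0718 0.058 ]
ftR [0.6101 0.0686 0.058 ]
knob [ 0.6512 -0.0537  0.084 ]
jL [0.6775 0.0011 0.057 ]
jR [ 0.6195 -0.0009  0.057 ]
```

View pics/c3.png

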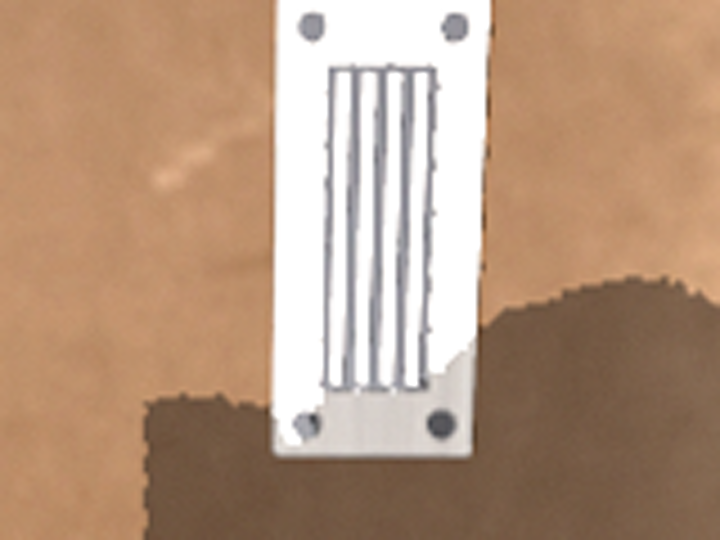

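The crop shows the plate's near end with corners at (273,457) and (472,457), and its screws at (306,424), (441,424), (312,27) and (455,27). I'll triangulate these with the top view.

```bash
python3 - <<'E'
from h import *
from workcell import *
import json
w=json.load(open('w2.json'));t=get_calibration('top')
W=lambda u,v:(w,260+u/4.5,20+v/4.5)
T=lambda u,v:(t,415+u/7,222+(v-315)/7)
Q=[]
for a,b in[((273,457),(118,360)),((472,457),(90,488)),((306,424),(135,383)),((441,424),(117,471)),((312,27),(377,444)),((455,27),(361,535))]:
    q=onz(*W(*a),.038);Q.append(q);print(tri([W(*a),T(*b)]).round(4),q.round(4),onz(*T(*b),.038).round(4))
Q=np.array(Q);h=Q[2:].mean(0);d=Q[4]+Q[5]-Q[2]-Q[3];th=np.arctan2(d[1],d[0]);print('ctr',h,'dir',np.degrees(th),'hole dist',np.linalg.norm(d)/2)
e=Q[:2].mean(0);print('end',e,'ctr from end',e+.06*np.r_[np.cos(th),np.sin(th),0], 'w',np.linalg.norm(Q[0]-Q[1]))
E
```

```text
[ 0.5211 -0.3315  0.0429] [ 0.5225 -0.3307  0.038 ] [ 0.5204 -0.3336  0.038 ]
[ 0.467  -0.3205  0.0403] [ 0.4672 -0.3201  0.038 ] [ 0.4667 -0.3216  0.038 ]
[ 0.5111 -0.3383  0.0441] [ 0.5117 -0.3378  0.038 ] [ 0.5111 -0.3406  0.038 ]
[ 0.4744 -0.3311  0.0423] [ 0.4744 -0.3307  0.038 ] [ 0.4742 -0.3328  0.038 ]
[ 0.4913 -0.438   0.0424] [ 0.4917 -0.4381  0.038 ] [ 0.4911 -0.4405  0.038 ]
[ 0.4539 -0.4315  0.0391] [ 0.4545 -0.431   0.038 ] [ 0.4534 -0.4328  0.038 ]
ctr [ 0.4830752  -0.38440384  0.038     ] dir -101.25009432742104 hole dist 0.10225980273872864
end [ 0.49486354 -0.32538951  0.038     ] ctr from end [ 0.48315802 -0.3842366   0.038     ] w 0.05625694460045614
```

```bash
cat >> h.py <<'E'
Ry=lambda a:R.from_rotvec([0,a,0])
PICK=rpy(np.pi,0,-1.766)*Ry(.611); PK=np.array([.4883,-.3589,.0154])
X=np.array([-.056,.998,0]); FF=np.array([.643,.0695,.012])
def cl(x,z,y=0): return FF+X*x+np.array([0,0,z-.012])+y*np.array([-X[1],X[0],0])
def tilt(a): return rpy(np.pi,0,-1.515)*Ry(-a)
E
python3 -c "
from h import *
go(PK-.09*PICK.apply([0,0,1]),PICK)"
```

```text
shift [0.0315 0.0342 0.2515] twist [0.001 0.609 0.   ] |d| 0.256 deg 34.9
```

```bash
python3 -m handwheel '[{"delta_pos":[0,0.01,0.05],"twist":[0,0.12,0]},{"delta_pos":[0.01,0.02,0.1],"twist":[0,0.25,0]},{"delta_pos":[0.02,0.03,0.15],"twist":[0,0.4,0]},{"delta_pos":[0.03,0.034,0.2],"twist":[0,0.5,0]},{"delta_pos":[0.031,0.034,0.25],"twist":[0,0.609,0]}]'
python3 -c "
from h import *
from workcell import *
go(PK,PICK);print(readout.get_state()['joint_pos'].round(2))
c=get_calibration('wrist');cv2.imwrite('pics/w3.png',read_camera('wrist')[:,:,::-1])
e=np.array([.4948,-.3266,.038]);s=np.array([.981,-.194,0])*.028
print([np.round(proj(c,e+k*s)) for k in(1,-1)])"
```

```text
t: 3.38
tool_pos: [0.502, -0.2996, 0.0896]
orientation: [-3.139, -0.611, -1.76]
contact_force: [2.4, -1.8, 1.1]
gripper_width: 0.0875
grip_force: 0.0
shift [0.0073 0.0026 0.0957] twist [-0.006  0.     0.005] |d| 0.096 deg 0.4
[ 0.07  0.36 -0.79  0.87 -0.81 -1.  ]
[array([275., 229.]), array([361., 230.])]
```

View pics/w3.png

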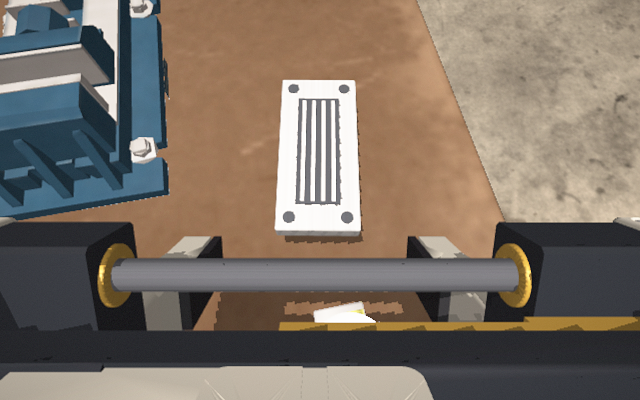

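The plate's near-end corners are at (275,230) and (360,231), matching the prediction of (275,229) and (361,230). I'll advance to the grasp and close.

```bash
python3 -m handwheel '[{"delta_pos":[0.003,0.001,0.04],"twist":[0,0,0]},{"delta_pos":[0.005,0.002,0.07],"twist":[0,0,0]},{"delta_pos":[0.005,0.002,0.094],"twist":[0,0,0]},{"delta_pos":[0.005,0.002,0.094],"twist":[0,0,0]}]'
python3 -c "
from h import *
go(PK,PICK)"
```

```text
t: 3.92
tool_pos: [0.4875, -0.3582, 0.0152]
orientation: [3.139, -0.609, -1.761]
contact_force: [0.5, 0.3, -0.2]
gripper_width: 0.0876
grip_force: 0.0
shift [ 0.0006 -0.001   0.0002] twist [-0.     0.002  0.004] |d| 0.001 deg 0.3
```

```bash
Z='{"delta_pos":[0,0,0],"twist":[0,0,0]}'; python3 -m handwheel '[{"delta_pos":[0,0,0],"twist":[0,0,0]},{"delta_pos":[0,0,0],"twist":[0,0,0]},{"delta_pos":[0,0,0],"twist":[0,0,0]},{"delta_pos":[0,0,0],"twist":[0,0,0]},{"delta_pos":[0,0,0],"twist":[0,0,0]}]' 1
```

```text
t: 4.55
tool_pos: [0.4891, -0.3577, 0.0168]
orientation: [-3.14, -0.609, -1.762]
contact_force: [-0.9, 4.8, 5.7]
gripper_width: 0.0561
grip_force: 30.0
```

Plate gripped (opening 56.1 mm). I'll lift it straight up.

```bash
python3 -m handwheel '[{"delta_pos":[0.012,0,-0.017],"twist":[0,0,0]},{"delta_pos":[0.046,0,-0.065],"twist":[0,0,0]},{"delta_pos":[0.08,0,-0.115],"twist":[0,0,0]},{"delta_pos":[0.11,0,-0.165],"twist":[0,0,0]},{"delta_pos":[0.138,0,-0.197],"twist":[0,0,0]}]'
cat >> h.py <<'E'
PL=tilt(.96)
def pl(c,h): # TCP for plate c m off the fence, foot h above bed
    return cl(-.0084-c,.1114+h)+.019*PL.apply([0,0,1])
E
python3 -c "
from h import *
from workcell import *
print(readout.get_state()['joint_pos'].round(2))
go((.58,-.2,.30),tilt(0.2));go(pl(.02,.12),PL)"
```

```text
t: 5.18
tool_pos: [0.4888, -0.3577, 0.259]
orientation: [-3.139, -0.607, -1.762]
contact_force: [1.5, -0.4, -2.8]
gripper_width: 0.0559
grip_force: 30.0
[ 0.    0.17 -0.57  0.69 -1.08 -0.61]
shift [-0.1179 -0.0599 -0.1318] twist [ 0.049 -0.803 -0.248] |d| 0.187 deg 48.3
shift [-0.3802 -0.0738 -0.2172] twist [-0.05  -1.559 -0.268] |d| 0.444 deg 90.7
```

```bash
python3 -m handwheel '[{"delta_pos":[-0.024,-0.012,-0.026],"twist":[0.01,-0.16,-0.05]},{"delta_pos":[-0.047,-0.024,-0.053],"twist":[0.02,-0.32,-0.1]},{"delta_pos":[-0.071,-0.036,-0.079],"twist":[0.03,-0.48,-0.15]},{"delta_pos":[-0.094,-0.048,-0.106],"twist":[0.04,-0.64,-0.2]},{"delta_pos":[-0.118,-0.06,-0.132],"twist":[0.049,-0.803,-0.248]}]'
python3 -c "
from h import *
from workcell import *
print(readout.get_state()['joint_pos'].round(2))
go((.61,-.08,.30),tilt(0.55));go(pl(.02,.12),PL)"
```

```text
t: 5.8
tool_pos: [0.5807, -0.199, 0.2985]
orientation: [3.141, 0.204, -1.513]
contact_force: [-1.1, -0.9, -3.3]
gripper_width: 0.0558
grip_force: 30.0
[-0.15  0.28  0.13 -0.2  -1.46  0.23]
shift [-0.115  -0.0361  0.0223] twist [ 0.001 -0.346  0.002] |d| 0.123 deg 19.8
shift [-0.2305 -0.0778  0.1274] twist [ 0.002 -0.756  0.002] |d| 0.275 deg 43.3
```

```bash
python3 -m handwheel '[{"delta_pos":[-0.046,-0.015,0.01],"twist":[0,-0.15,0]},{"delta_pos":[-0.092,-0.03,0.025],"twist":[0,-0.3,0]},{"delta_pos":[-0.138,-0.047,0.05],"twist":[0,-0.45,0]},{"delta_pos":[-0.184,-0.062,0.09],"twist":[0,-0.6,0]},{"delta_pos":[-0.23,-0.078,0.127],"twist":[0,-0.756,0]}]'
python3 - <<'E'
from h import *
from workcell import *
print(readout.get_state()['joint_pos'].round(2))
go(pl(.02,.12),PL)
for n in('side','top','wrist'): cv2.imwrite(f'pics/{n}4.png',read_camera(n)[:,:,::-1])
i=cv2.imread('pics/side4.png');j=cv2.imread('pics/wrist4.png')
a=cv2.resize(i[140:290,230:390],(640,600),interpolation=cv2.INTER_CUBIC)
cv2.imwrite('pics/c4.png',a)
E
```

```text
t: 6.42
tool_pos: [0.6444, 0.055, 0.2179]
orientation: [3.139, 0.959, -1.519]
contact_force: [0.8, -0.4, -4.5]
gripper_width: 0.0559
grip_force: 30.0
[-0.2   0.53  0.22 -0.91 -1.6   0.39]
shift [-0.0031  0.0006 -0.    ] twist [-0.001 -0.001 -0.002] |d| 0.003 deg 0.2
```

View pics/c4.png

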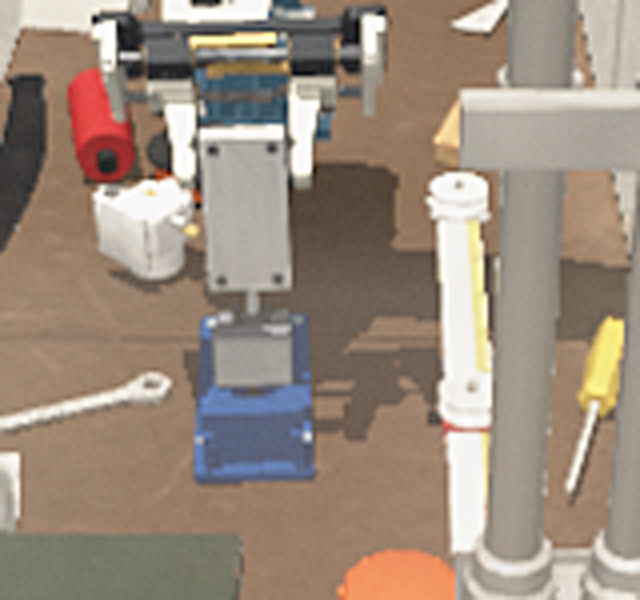

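The side view shows the plate upright in the gripper with its foot above the jaw/fence gap, centred laterally at about x=250, while the clamp's middle is at about 254. I'll lower it.

```bash
python3 -m handwheel '[{"delta_pos":[0.024,0,0.017],"twist":[0,0,0]},{"delta_pos":[0.049,0,0.034],"twist":[0,0,0]},{"delta_pos":[0.07,0,0.049],"twist":[0,0,0]},{"delta_pos":[0.088,0,0.062],"twist":[0,0,0]},{"delta_pos":[0.088,0,0.062],"twist":[0,0,0]}]'
python3 -c "
from h import *
go(pl(.02,0),PL)"
```

```text
t: 7.2
tool_pos: [0.6429, 0.0535, 0.1088]
orientation: [3.132, 0.955, -1.524]
contact_force: [0.2, 0.4, -2.0]
gripper_width: 0.0558
grip_force: 30.0
shift [ 0.0049 -0.001   0.0073] twist [ 0.003 -0.005 -0.005] |d| 0.009 deg 0.4
```

Now small steps down, watching the force.

```bash
python3 -m handwheel '[{"delta_pos":[0.003,0,0.003],"twist":[0,0,0]},{"delta_pos":[0.005,0,0.005],"twist":[0,0,0]},{"delta_pos":[0.005,0,0.005],"twist":[0,0,0]}]'
python3 -m handwheel '[{"delta_pos":[0.0015,0,0.001],"twist":[0,0,0]},{"delta_pos":[0.0015,0,0.001],"twist":[0,0,0]}]'
```

```text
t: 7.58
tool_pos: [0.6438, 0.0546, 0.1041]
orientation: [3.139, 0.954, -1.518]
contact_force: [0.3, -0.5, -2.2]
gripper_width: 0.0557
grip_force: 30.0
t: 7.82
tool_pos: [0.6436, 0.0546, 0.1019]
orientation: [3.137, 0.954, -1.519]
contact_force: [-0.5, -0.5, -3.0]
gripper_width: 0.056
grip_force: 30.0
```

```bash
python3 -m handwheel '[{"delta_pos":[0.0012,0,0.0008],"twist":[0,0,0]},{"delta_pos":[0.0012,0,0.0008],"twist":[0,0,0]}]'
python3 -m handwheel '[{"delta_pos":[0.0008,0,0.0006],"twist":[0,0,0]},{"delta_pos":[0.0008,0,0.0006],"twist":[0,0,0]}]'
```

```text
t: 8.07
tool_pos: [0.6437, 0.0545, 0.1004]
orientation: [3.137, 0.954, -1.519]
contact_force: [0.3, -1.4, -1.9]
gripper_width: 0.0558
grip_force: 30.0
t: 8.32
tool_pos: [0.6437, 0.0546, 0.1003]
orientation: [3.139, 0.955, -1.518]
contact_force: [-1.2, -1.2, 4.9]
gripper_width: 0.0559
grip_force: 30.0
```

Touchdown: the vertical force rose by about 7 N. I'll ease up slightly and slide towards the fence.

```bash
python3 -m handwheel '[{"delta_pos":[-0.0008,0,-0.0006],"twist":[0,0,0]},{"delta_pos":[-0.0045,0,0.005],"twist":[0,0,0]},{"delta_pos":[-0.01,0,0.0125],"twist":[0,0,0]},{"delta_pos":[-0.01,0,0.0125],"twist":[0,0,0]}]'
python3 -m handwheel '[{"delta_pos":[-0.0012,0,0.0016],"twist":[0,0,0]},{"delta_pos":[-0.0012,0,0.0016],"twist":[0,0,0]}]'
python3 -m handwheel '[{"delta_pos":[-0.0006,0,0.0008],"twist":[0,0,0]},{"delta_pos":[-0.0006,0,0.0008],"twist":[0,0,0]}]'
```

```text
t: 8.82
tool_pos: [0.6428, 0.0719, 0.1004]
orientation: [3.138, 0.955, -1.518]
contact_force: [1.3, 1.3, 1.3]
gripper_width: 0.0559
grip_force: 30.0
t: 9.07
tool_pos: [0.6427, 0.0727, 0.1004]
orientation: [3.137, 0.954, -1.519]
contact_force: [1.0, -0.6, 0.9]
gripper_width: 0.0555
grip_force: 30.0
t: 9.32
tool_pos: [0.6426, 0.0733, 0.1003]
orientation: [3.137, 0.954, -1.52]
contact_force: [1.6, -1.5, 1.2]
gripper_width: 0.0558
grip_force: 30.0
```

```bash
python3 -m handwheel '[{"delta_pos":[-0.0009,0,0.0012],"twist":[0,0,0]},{"delta_pos":[-0.0009,0,0.0012],"twist":[0,0,0]}]'
python3 -m handwheel '[{"delta_pos":[-0.0006,0,0.0008],"twist":[0,0,0]},{"delta_pos":[-0.0006,0,0.0008],"twist":[0,0,0]}]'
python3 -m handwheel '[{"delta_pos":[-0.0006,0,0.0008],"twist":[0,0,0]},{"delta_pos":[-0.0006,0,0.0008],"twist":[0,0,0]}]'
```

```text
t: 9.57
tool_pos: [0.6424, 0.075, 0.1004]
orientation: [3.137, 0.954, -1.52]
contact_force: [0.6, -2.8, 0.9]
gripper_width: 0.0556
grip_force: 30.0
t: 9.82
tool_pos: [0.6423, 0.0761, 0.1004]
orientation: [3.137, 0.955, -1.52]
contact_force: [0.1, -1.4, 0.8]
gripper_width: 0.0558
grip_force: 30.0
t: 10.07
tool_pos: [0.6422, 0.0772, 0.1004]
orientation: [3.137, 0.955, -1.52]
contact_force: [-0.5, -1.2, 0.7]
gripper_width: 0.0557
grip_force: 30.0
```

```bash
python3 -m handwheel '[{"delta_pos":[-0.0006,0,0.0008],"twist":[0,0,0]},{"delta_pos":[-0.0006,0,0.0008],"twist":[0,0,0]}]'
python3 -m handwheel '[{"delta_pos":[-0.0006,0,0.0008],"twist":[0,0,0]},{"delta_pos":[-0.0006,0,0.0008],"twist":[0,0,0]}]'
python3 -c "
from h import *
from workcell import *
cv2.imwrite('pics/side5.png',read_camera('side')[:,:,::-1]);cv2.imwrite('pics/wrist5.png',read_camera('wrist')[:,:,::-1])
i=cv2.imread('pics/side5.png');a=cv2.resize(i[185:275,255:345],(540,540),interpolation=cv2.INTER_CUBIC)
cv2.imwrite('pics/c5.png',a)"
```

```text
t: 10.32
tool_pos: [0.6422, 0.0782, 0.1004]
orientation: [3.137, 0.955, -1.52]
contact_force: [1.5, -0.4, -0.9]
gripper_width: 0.0556
grip_force: 30.0
t: 10.58
tool_pos: [0.6422, 0.079, 0.1005]
orientation: [3.137, 0.954, -1.52]
contact_force: [0.6, -1.4, -1.8]
gripper_width: 0.0559
grip_force: 30.0
```

View pics/c5.png

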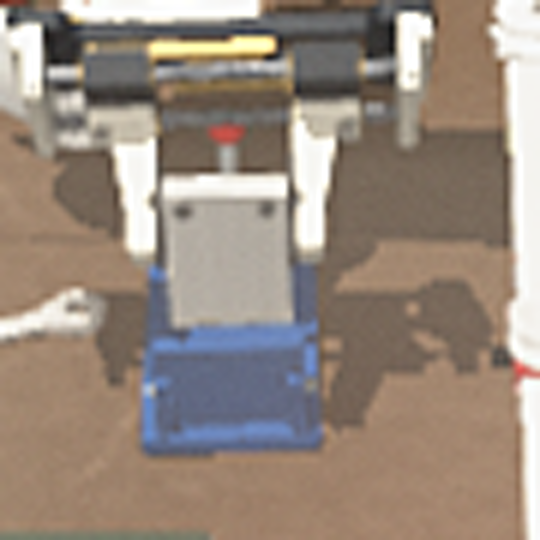

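The side view shows the plate behind the fence, centred laterally (plate at about 231 px, fence at about 234). The force shows no fence contact yet, so I'll continue.

```bash
python3 -m handwheel '[{"delta_pos":[-0.0006,0,0.0008],"twist":[0,0,0]},{"delta_pos":[-0.0006,0,0.0008],"twist":[0,0,0]}]'
python3 -m handwheel '[{"delta_pos":[-0.0006,0,0.0008],"twist":[0,0,0]},{"delta_pos":[-0.0006,0,0.0008],"twist":[0,0,0]}]'
```

```text
t: 10.92
tool_pos: [0.6422, 0.0794, 0.1005]
orientation: [3.137, 0.953, -1.519]
contact_force: [0.2, -4.8, -0.1]
gripper_width: 0.0556
grip_force: 30.0
t: 11.18
tool_pos: [0.6421, 0.08, 0.1005]
orientation: [3.137, 0.953, -1.519]
contact_force: [-0.7, -5.9, 0.3]
gripper_width: 0.0555
grip_force: 30.0
```

The fence is contacted (about 5 N). I'll relax slightly and release.

```bash
python3 -m handwheel '[{"delta_pos":[0.0008,0,-0.0004],"twist":[0,0,0]},{"delta_pos":[0.0008,0,-0.0004],"twist":[0,0,0]}]'
python3 -m handwheel '[{"delta_pos":[0,0,0],"twist":[0,0,0]},{"delta_pos":[0,0,0],"twist":[0,0,0]},{"delta_pos":[0,0,0],"twist":[0,0,0]},{"delta_pos":[0,0,0],"twist":[0,0,0]},{"delta_pos":[0,0,0],"twist":[0,0,0]}]' 0
```

```text
t: 11.42
tool_pos: [0.6422, 0.0799, 0.1004]
orientation: [3.138, 0.954, -1.519]
contact_force: [-0.0, -5.2, 2.5]
gripper_width: 0.0555
grip_force: 30.0
t: 12.05
tool_pos: [0.6422, 0.0803, 0.1002]
orientation: [3.137, 0.955, -1.519]
contact_force: [-0.4, 0.5, 0.3]
gripper_width: 0.0872
grip_force: 0.0
```

Released. I'll retreat along the tool axis and check the plate. Then I'll push the jaw on the back of its front wall with the fingers straddling the lever, which avoids both the carburettor and the knob.

```bash
python3 -m handwheel '[{"delta_pos":[0,0,-0.02],"twist":[0,0,0]},{"delta_pos":[0,0,-0.05],"twist":[0,0,0]},{"delta_pos":[0,0,-0.09],"twist":[0,0,0]},{"delta_pos":[0,0,-0.13],"twist":[0,0,0]},{"delta_pos":[0,0,-0.13],"twist":[0,0,0]}]' 0
cat >> h.py <<'E'
FF=np.array([.643,.0718,.012]); J=tilt(.785)
E
python3 - <<'E'
from h import *
from workcell import *
go(cl(-.106,.0445)-.11*J.apply([0,0,1]),J)
c=get_calibration('wrist')
cv2.imwrite('pics/wrist6.png',read_camera('wrist')[:,:,::-1])
import json
json.dump({k:np.array(v).tolist() for k,v in c.items()},open('w6.json','w'))
print([np.round(proj(c,cl(*p))) for p in((-.125,.084),(-.075,.057,.029),(-.075,.057,-.029),(-.014,.132,.028),(-.014,.132,-.028))])
E
```

```text
t: 12.68
tool_pos: [0.6493, -0.0297, 0.1778]
orientation: [-3.139, 0.951, -1.516]
contact_force: [-0.1, 1.4, -0.6]
gripper_width: 0.088
grip_force: 0.0
shift [ 0.0928  0.0004 -0.0346] twist [-0.004  0.166 -0.001] |d| 0.099 deg 9.5
[array([316.,  63.]), array([359.,  86.]), array([273.,  86.]), array([353., 220.]), array([279., 220.])]
```

View pics/wrist6.png

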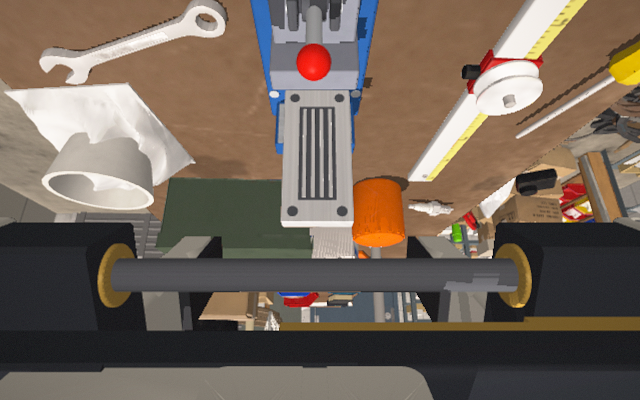

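The wrist view shows the plate standing upright against the fence, with its top corners at (281,226) and (352,226) against (279,220) and (353,220) predicted. The knob is at (314,62), predicted (316,63). Next is the pre-push pose with a 36 mm finger opening.

```bash
python3 -m handwheel '[{"delta_pos":[0.03,0,-0.025],"twist":[0,0.05,0]},{"delta_pos":[0.06,0,-0.035],"twist":[0,0.11,0]},{"delta_pos":[0.093,0,-0.035],"twist":[0,0.166,0]},{"delta_pos":[0.093,0,-0.035],"twist":[0,0.166,0]}]' 0.59
python3 - <<'E'
from h import *
go(cl(-.106,.0445),J)
E
```

```text
t: 13.22
tool_pos: [0.6515, -0.1072, 0.1181]
orientation: [3.133, 0.79, -1.522]
contact_force: [-0.0, 1.0, 0.5]
gripper_width: 0.0529
grip_force: 0.0
shift [ 0.0007 -0.0019  0.1038] twist [ 0.004  0.005 -0.005] |d| 0.104 deg 0.5
```

```bash
python3 -m handwheel '[{"delta_pos":[0,0,0],"twist":[0,0,0]},{"delta_pos":[0,0,0],"twist":[0,0,0]},{"delta_pos":[0,-0.001,0.03],"twist":[0,0,0]},{"delta_pos":[0.0005,-0.0015,0.06],"twist":[0,0,0]}]'
python3 -m handwheel '[{"delta_pos":[0,0,0.015],"twist":[0,0,0]},{"delta_pos":[0,0,0.03],"twist":[0,0,0]},{"delta_pos":[0,0,0.043],"twist":[0,0,0]},{"delta_pos":[0,0,0.043],"twist":[0,0,0]}]'
python3 - <<'E'
from h import *
go(cl(-.106,.0445),J);go(cl(-.0387,.0445),J)
E
```

```text
t: 13.72
tool_pos: [0.6521, -0.0652, 0.0776]
orientation: [3.141, 0.789, -1.517]
contact_force: [0.2, 0.4, 0.2]
gripper_width: 0.0361
grip_force: 0.0
t: 14.22
tool_pos: [0.6496, -0.0347, 0.0462]
orientation: [3.137, 0.789, -1.519]
contact_force: [-0.7, -0.0, 0.4]
gripper_width: 0.036
grip_force: 0.0
shift [0.0007 0.0006 0.0017] twist [ 0.002  0.004 -0.003] |d| 0.002 deg 0.3
shift [-0.0467  0.0006  0.0495] twist [ 0.002  0.004 -0.003] |d| 0.068 deg 0.3
```

In place. I'll push towards the fence and stop short of contact.

```bash
python3 -m handwheel '[{"delta_pos":[-0.006,0,0.008],"twist":[0,0,0]},{"delta_pos":[-0.013,0,0.016],"twist":[0,0,0]},{"delta_pos":[-0.02,0,0.023],"twist":[0,0,0]},{"delta_pos":[-0.027,0,0.03],"twist":[0,0,0]},{"delta_pos":[-0.034,0,0.037],"twist":[0,0,0]}]'
python3 -m handwheel '[{"delta_pos":[0,0,0],"twist":[0,0,0]}]'
python3 - <<'E'
from h import *
go(cl(-.0387,.0445),J)
E
```

```text
t: 14.85
tool_pos: [0.6475, 0.0141, 0.0453]
orientation: [3.14, 0.786, -1.517]
contact_force: [0.2, -5.3, 1.9]
gripper_width: 0.0359
grip_force: 2.8
t: 14.98
tool_pos: [0.6474, 0.0152, 0.0454]
orientation: [3.14, 0.788, -1.517]
contact_force: [0.3, -1.0, 1.1]
gripper_width: 0.0358
grip_force: 0.6
shift [-0.0121  0.0012  0.0134] twist [ 0.001  0.003 -0.001] |d| 0.018 deg 0.2
```

Contact confirmed (about 5 N of jaw friction). I'll continue in smaller steps.

```bash
python3 -m handwheel '[{"delta_pos":[-0.003,0,0.003],"twist":[0,0,0]},{"delta_pos":[-0.006,0,0.006],"twist":[0,0,0]},{"delta_pos":[-0.009,0.0005,0.0095],"twist":[0,0,0]}]'
python3 -m handwheel '[{"delta_pos":[-0.001,0,0.001],"twist":[0,0,0]},{"delta_pos":[-0.001,0,0.001],"twist":[0,0,0]}]'
python3 -m handwheel '[{"delta_pos":[-0.001,0,0.001],"twist":[0,0,0]},{"delta_pos":[-0.001,0,0.001],"twist":[0,0,0]}]'
python3 -m handwheel '[{"delta_pos":[-0.001,0,0.001],"twist":[0,0,0]},{"delta_pos":[-0.001,0,0.001],"twist":[0,0,0]}]'
```

```text
t: 15.35
tool_pos: [0.6467, 0.0271, 0.045]
orientation: [3.14, 0.787, -1.517]
contact_force: [1.4, -5.9, 4.7]
gripper_width: 0.0359
grip_force: 2.6
t: 15.6
tool_pos: [0.6465, 0.0289, 0.045]
orientation: [3.14, 0.788, -1.517]
contact_force: [0.8, -4.5, 3.2]
gripper_width: 0.0363
grip_force: 2.3
t: 15.85
tool_pos: [0.6463, 0.0301, 0.0448]
orientation: [3.14, 0.788, -1.518]
contact_force: [1.3, -6.0, 4.6]
gripper_width: 0.0359
grip_force: 2.7
t: 16.1
tool_pos: [0.6463, 0.0313, 0.0448]
orientation: [3.14, 0.788, -1.518]
contact_force: [1.5, -6.6, 4.6]
gripper_width: 0.0357
grip_force: 3.1
```

```bash
for k in 1 2 3; do python3 -m handwheel '[{"delta_pos":[-0.001,0,0.001],"twist":[0,0,0]},{"delta_pos":[-0.001,0,0.001],"twist":[0,0,0]}]' | grep -E "tool_pos|force"; done
```

```text
tool_pos: [0.6463, 0.032, 0.0448]
contact_force: [1.0, -8.2, 5.3]
grip_force: 4.3
tool_pos: [0.6463, 0.0323, 0.0448]
contact_force: [1.2, -13.6, 6.5]
grip_force: 6.3
tool_pos: [0.6464, 0.0325, 0.0448]
contact_force: [1.2, -17.2, 6.8]
grip_force: 8.4
```

The jaw is home: it has stalled with the force rising to 17 N. I'll back off and retreat, then check from the wrist camera.

```bash
python3 -m handwheel '[{"delta_pos":[-0.0005,0,0.0005],"twist":[0,0,0]},{"delta_pos":[0.003,0,-0.004],"twist":[0,0,0]},{"delta_pos":[0.003,0,-0.04],"twist":[0,0,0]},{"delta_pos":[0.003,0,-0.08],"twist":[0,0,0]},{"delta_pos":[0.003,0,-0.12],"twist":[0,0,0]}]'
cat >> h.py <<'E'
KN=lambda s,e=.010: cl(-.064,.084)-(.0185-s)*J.apply([1,0,0])+e*J.apply([0,0,1])
E
python3 - <<'E'
from h import *
from workcell import *
go(KN(-.014)-.1*J.apply([0,0,1]),J)
c=get_calibration('wrist')
i=read_camera('wrist')[:,:,::-1];cv2.imwrite('pics/wrist7.png',i)
print([np.round(proj(c,cl(*p))) for p in((-.064,.084),(-.014,.057,.029),(-.014,.057,-.029),(-.014,.132,.028),(-.014,.132,-.028))])
cv2.imwrite('pics/c7.png',cv2.resize(i[0:250,220:420],None,fx=2.4,fy=2.4,interpolation=cv2.INTER_CUBIC))
E
```

```text
t: 17.48
tool_pos: [0.6498, -0.0504, 0.1272]
orientation: [3.135, 0.79, -1.519]
contact_force: [0.2, 0.5, 0.7]
gripper_width: 0.0358
grip_force: 0.0
shift [-0.0434  0.0002 -0.0179] twist [ 0.003  0.005 -0.003] |d| 0.047 deg 0.4
[array([314., 227.]), array([349., 225.]), array([280., 225.]), array([353., 316.]), array([277., 316.])]
```

View pics/c7.png

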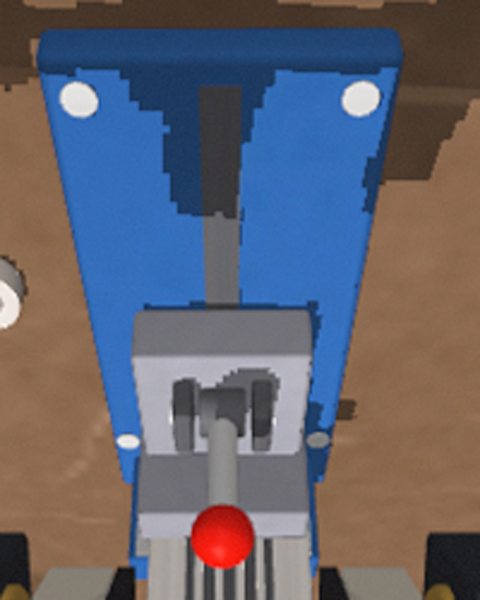

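The crop shows the jaw up against the plate and the lever upright. The knob is at (312.5,224) against (314,227) predicted. I'll close the fingers and go to the front of the knob.

```bash
python3 -m handwheel '[{"delta_pos":[-0.01,0,-0.018],"twist":[0,0,0]},{"delta_pos":[-0.03,0,-0.018],"twist":[0,0,0]},{"delta_pos":[-0.0435,0,-0.018],"twist":[0,0,0]},{"delta_pos":[-0.0435,0,-0.018],"twist":[0,0,0]},{"delta_pos":[-0.0435,0,-0.018],"twist":[0,0,0]}]' 1
python3 -m handwheel '[{"delta_pos":[0,0,0.02],"twist":[0,0,0]},{"delta_pos":[0,0,0.045],"twist":[0,0,0]},{"delta_pos":[0,0,0.07],"twist":[0,0,0]},{"delta_pos":[0,0,0.095],"twist":[0,0,0]},{"delta_pos":[0,0,0.1],"twist":[0,0,0]}]'
python3 -m handwheel '[{"delta_pos":[0,0,0],"twist":[0,0,0]}]'
python3 - <<'E'
from h import *
go(KN(0),J);go(KN(.065),J)
E
```

```text
t: 18.15
tool_pos: [0.6492, -0.0322, 0.1701]
orientation: [3.137, 0.789, -1.518]
contact_force: [0.3, 0.5, 0.2]
gripper_width: 0.0004
grip_force: 0.0
t: 18.77
tool_pos: [0.644, 0.0397, 0.0975]
orientation: [3.132, 0.79, -1.521]
contact_force: [-0.6, -0.7, -0.4]
gripper_width: 0.0003
grip_force: 0.0
t: 18.9
tool_pos: [0.6452, 0.0381, 0.0993]
orientation: [3.136, 0.788, -1.519]
contact_force: [0.3, 0.2, 0.5]
gripper_width: 0.0003
grip_force: 0.0
shift [ 0.0137  0.0003 -0.0006] twist [ 0.002  0.003 -0.003] |d| 0.014 deg 0.3
shift [ 0.0787  0.0001 -0.0008] twist [ 0.002  0.003 -0.003] |d| 0.079 deg 0.3
```

```bash
python3 -m handwheel '[{"delta_pos":[0.008,0,0],"twist":[0,0,0]},{"delta_pos":[0.015,0,0],"twist":[0,0,0]},{"delta_pos":[0.022,0,0],"twist":[0,0,0]},{"delta_pos":[0.029,0,0],"twist":[0,0,0]},{"delta_pos":[0.036,0,0],"twist":[0,0,0]}]'
python3 -m handwheel '[{"delta_pos":[0.007,0,0],"twist":[0,0,0]},{"delta_pos":[0.014,0,0],"twist":[0,0,0]},{"delta_pos":[0.021,0,0],"twist":[0,0,0]},{"delta_pos":[0.027,0,-0.002],"twist":[0,0,0]},{"delta_pos":[0.032,0,-0.004],"twist":[0,0,0]}]'
```

```text
t: 19.52
tool_pos: [0.6475, 0.0122, 0.0755]
orientation: [3.141, 0.789, -1.517]
contact_force: [-0.1, 1.0, 4.4]
gripper_width: 0.0003
grip_force: 1.8
t: 20.15
tool_pos: [0.6479, -0.0124, 0.0542]
orientation: [3.137, 0.789, -1.519]
contact_force: [-0.8, 3.5, 2.5]
gripper_width: 0.0003
grip_force: 1.7
```

```bash
python3 -m handwheel '[{"delta_pos":[0.003,0,0],"twist":[0,0,0]},{"delta_pos":[0.006,0,0],"twist":[0,0,0]},{"delta_pos":[0.006,0,0],"twist":[0,0,0]}]'
python3 -m handwheel '[{"delta_pos":[0.003,0,0],"twist":[0,0,0]},{"delta_pos":[0.003,0,0],"twist":[0,0,0]}]'
python3 - <<'E'
from h import *
from workcell import *
i=read_camera('top')[:,:,::-1];cv2.imwrite('pics/top8.png',i)
i=read_camera('side')[:,:,::-1];cv2.imwrite('pics/side8.png',i)
go(KN(.065),J)
E
```

```text
t: 20.52
tool_pos: [0.6484, -0.0169, 0.0504]
orientation: [3.138, 0.789, -1.518]
contact_force: [-0.3, 2.7, 3.4]
gripper_width: 0.0006
grip_force: 1.8
t: 20.78
tool_pos: [0.6485, -0.0175, 0.0496]
orientation: [3.139, 0.791, -1.517]
contact_force: [-1.5, 7.1, 9.7]
gripper_width: 0.0005
grip_force: 5.0
shift [0.0042 0.0005 0.0037] twist [ 0.001  0.006 -0.001] |d| 0.006 deg 0.4
```

Force rising at about 1.45 rad of computed lever angle, so this should be the end stop. I'll nudge a little more, then retreat and look.

```bash
python3 -m handwheel '[{"delta_pos":[0.002,0,0],"twist":[0,0,0]},{"delta_pos":[0.002,0,0],"twist":[0,0,0]}]'
python3 -m handwheel '[{"delta_pos":[-0.005,0,0],"twist":[0,0,0]},{"delta_pos":[-0.01,0,-0.03],"twist":[0,0,0]},{"delta_pos":[-0.01,0,-0.07],"twist":[0,0,0]},{"delta_pos":[-0.01,0,-0.11],"twist":[0,0,0]},{"delta_pos":[-0.01,0,-0.11],"twist":[0,0,0]}]'
python3 - <<'E'
from h import *
from workcell import *
c=get_calibration('wrist')
i=read_camera('wrist')[:,:,::-1];cv2.imwrite('pics/wrist9.png',i)
a=1.5
print(np.round(proj(c,cl(-.064-.046*np.sin(a),.038+.046*np.cos(a)))),np.round(proj(c,cl(-.064-.046*np.sin(1.2),.038+.046*np.cos(1.2)))))
s=read_camera('side')[:,:,::-1]
o=np.zeros((500,800,3),np.uint8);o[:,:400]=cv2.resize(i[0:250,220:420],(400,500),interpolation=cv2.INTER_CUBIC);o[:400,400:]=cv2.resize(s[185:275,255:345],(400,400),interpolation=cv2.INTER_CUBIC)
cv2.imwrite('pics/c9.png',o)
E
```

```text
t: 21.12
tool_pos: [0.6486, -0.0177, 0.0492]
orientation: [3.14, 0.793, -1.515]
contact_force: [-1.6, 9.6, 13.0]
gripper_width: 0.0004
grip_force: 7.2
t: 21.75
tool_pos: [0.6539, -0.0949, 0.1332]
orientation: [-3.14, 0.784, -1.517]
contact_force: [0.6, 0.4, -0.4]
gripper_width: 0.0002
grip_force: 0.0
[317. 169.] [317. 186.]
```

View pics/c9.png

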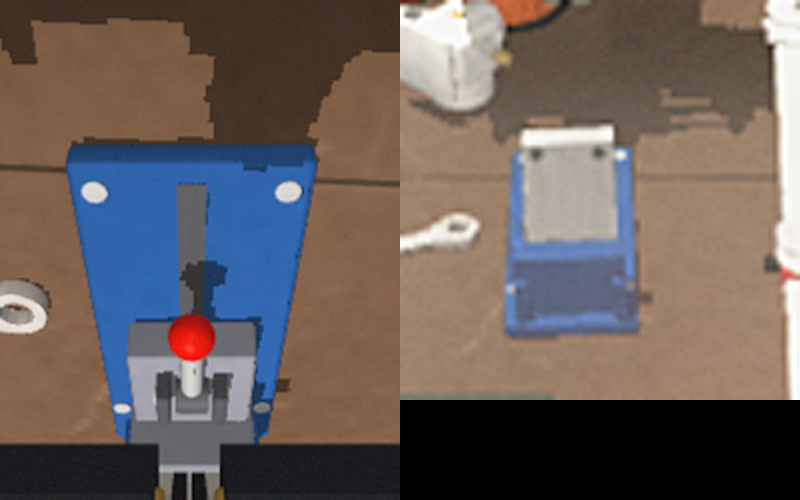

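The knob is at (315,168), matching the 1.5 rad prediction of (317,169). The plate is upright at the fence, the jaw is home, and the arm is clear. I'll hand the job in.

```bash
python3 -c "
from workcell import manip;print(manip.close_job())"
```

```text
the job is handed in; nothing more can be done
None
```

The plate is standing upright against the fence, the jaw is slid home on it and the lever is fully down; I handed the job in at about 22 s, and it returned no verdict.

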